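# Lock the lamp carriage on its rail with the quarter-turn thumbscrew

## Task

Slide the white lamp back along its rail to the yellow mark, find the brass keeper's hole under the slotted hole of the lamp's foot, put the blue winged thumbscrew down through both until its collar sits flush on the foot, then give it a quarter turn to lock it and let go. The keeper can sit a finger's width to either side of the mark: feel for its hole gently, never force the screw, and leave everything else on the bench as it is.

Things in the scene. Friction and masses are not known exactly. Their poses are not given: they have to be found in the camera images.
- rail: Black optical rail fixed to the bench, lying along its own y. Origin: on the bench, mid-width; rail spans y -170 to +270 mm. Flange 110 mm wide, 8 mm high; rail 80 mm wide, top z = 40 mm, with a 24 mm wide channel along its middle (floor at z = 8 mm) in which the keeper lies. A fixed specimen carrier, 138 mm high, stands at y +220 to +265 mm.
- mark (a point): On the rail's centre line, 49 mm above the bench, at the yellow lines (rail y = -60 mm): foot_hole is here at carriage = 0. Brass keeper plate below: 100 mm long, z 28 to 36 mm, one through slot 22 mm in x by 10 mm in y. Its place is NOT measured: slot up to 20 mm along y either side of the mark, where a clip holds it (7 N along y shifts it, never past 20 mm).
- carriage (a joint): Lamp carriage's slide along the rail's +y (m): 0 = its hole at the mark; starts at +0.05 to +0.11, range -0.06 to +0.125. It stays where it is left; friction 2.5 N plus 15 N per m/s.
- foot_hole (a point): Middle of the slotted hole in the carriage's aluminium foot, at the foot's top face (z = 49 mm); axes as the rail. Hole 22 mm in x, 10 mm in y, right through. Foot 8 mm thick, 96 mm wide, from 36 mm on the -y side of the hole to 124 mm on the +y side. Below the foot come 5 mm of air, then the keeper's top.
- lamp (a point): Middle of the top face (z = 109 mm, thin fins to 114 mm) of the white lamp housing on the foot: 50 mm in x, 64 mm along y, 60 mm tall; 84 mm on the +y side of foot_hole. Pinch it across x from above to slide the carriage. Axes as the rail.
- screw: Blue winged quarter-turn thumbscrew, loose, upright in one of the rack's slots. Origin: on its axis at the collar's underside (rests on the rack's top); z up. Collar 23 mm across, z 0 to 4 mm. Wing 32 mm along x, 10 mm thick in y, z 4 to 32 mm. It enters the holes only with its x along the holes' x, either way round; turned 90 degrees either way when home, it is locked.
- nose (a point): Lowest point of the thumbscrew, on its axis 29.5 mm under the collar's underside. Shank 8 mm across; T-head 14 mm in x by 8 mm in y, 22.5 to 25.5 mm under the collar, tapering from there to 9 by 4.5 mm at the nose. On solid keeper metal the nose stops with the collar 16.5 mm above the foot; with the collar on the foot the T-head is 1.5 mm below the keeper.
- rack: Grey hardware rack fixed to the bench, 56 mm in x by 168 mm in y, 38 mm high, with three slots 19 by 10 mm (long way in x) at y = -54, 0, +54 mm; origin under its middle.
- knob_screw: Bystander: screw with a round black knob, 23 mm across, 16 mm high, standing in the rack. Origin at the knob's underside.
- brass_screw: Bystander: small brass thumbscrew, 21 mm across, 18 mm high, standing in the rack. Origin at its head's underside.
- dish: Bystander: lidded culture dish, 92 mm across, 16 mm high. Origin under its middle.
- oil: Bystander: amber immersion-oil bottle, 32 mm across, 62 mm high. Origin under its middle.
- slide_box: Bystander: blue slide box, 85 by 100 by 30 mm. Origin under its middle.
- driver: Bystander: red screwdriver lying on the bench, 160 mm long.

How it is judged:
By the outcome, as a careful person would: the job done as asked, in the order asked, and still so for the second after the job is handed in, with the robot touching nothing.
It also fails if it takes over 64 s, if anything falls off the work surface, if the arm or the gripper's body presses on something with over 40 N, if the wrist force passes 120 N, or if a joint passes its speed limit or range.

## Robot

A 6-joint arm with a two-finger parallel gripper is mounted at the origin on the work surface. World frame = base frame: x ahead of the robot, y to its left, z up, the work surface at z = 0. Lengths are in mm, angles in degrees, forces in N, time in s.
With the tool pointing down it reaches from about 350 to 850 mm from the base axis. Payload 8.1 kg.
Tool frame: the origin (TCP) lies at the very end of the fingers, on their centre line; the grasp point (between the pads) lies 19 mm behind it (r.grip_point_offset is the distance from the TCP to the grasp point, in mm); z points along the fingers, y is the line along which they close (so a half turn about z gives the same grasp; the last joint's range is limited). The gripper opens to 85 mm and grips with 20 to 120 N. Pads are 22 mm wide; open, the fingers measure 114 mm over their backs; the gripper's body (76 mm by 85 mm) begins 54 mm behind the grasp point. The pads swing forward as they close: fully open they stand 13 mm farther back than shut.
Start: joints at [-80.982, 7.471, 85.268, -0, 87.261, -4.893], TCP at [144.273, -582.401, 231.292] pointing down, gripper open.
Joint ranges: [-169.43, 169.43], [-51.17, 129.36], [1.28, 143.12], [-76.62, 256.62], [0, 156.53], [-152.29, 152.29]. Speed limits (degrees/s): [136.94, 136.94, 159.86, 180, 180, 180].

## Interface

Orientations are given as [roll, pitch, yaw] about the fixed x, y, z axes, in that order (R = Rz(yaw) Ry(pitch) Rx(roll)).
In Python, from bench import status, eyes, r gives the robot as it stands.
- The arm moves only by the shell command python3 -m handwheel 'ROWS' [FORCE]. ROWS is a JSON object whose one key "series" holds a list that holds one entry, the list of rows, each a list of 7 numbers: the shift along the tool's x, y, z in cm, then the turn, a rotation vector about the tool's x, y, z in rad, then the opening, from 0 (shut) to 1 (fully open). In form: {"series": [[[tx, ty, tz, rx, ry, rz, claw], ...]]}. A call has 1 to 12 rows; each row is the pose to reach, as a shift and turn from the pose commanded when the call began, along the tool's axes at that moment; what a row does not reach only later rows make up. A row lasts 1/8 s, in which the tool goes at most 62.5 mm and 10.7 degrees, less where a joint would pass 70% of its speed; a pose out of reach is approached as far as the arm can. A call with a gripper value outside its range is refused whole. The fingers move at their own pace and stop on an object; FORCE is the grip in N (left out, the last holds). Time passes only in rows, so rows that repeat a pose let the fingers close. It gives the time, the measured TCP pose, the force, the opening and the grip force at its end, in the units of the state.
- status.sense(): the state, without advancing time (a new reading comes with each control period).
- eyes.snapshot(name): name is "scene" or "top" or "wrist"; returns a dict with "img" (420x560x3 uint8, red, green, blue), "mtx" (3x3 intrinsics, pixels), "R" (3x3) and "t" (3): a world point X has camera coordinates R X + t. Camera axes: x right, y down, z forward; pixel columns grow to the right and rows downward; lengths in mm; the calibration is good to about 2 mm. A picture is of the moment at which its call begins. There is no depth.
- r.hand_in(): hands the job in; it is judged then, once.
The state is a dict: "time": time; "joint_pos": joint angles; "qd": joint speeds; "joint_efforts": joint torques, N m; "tool_pos": TCP position; "tcp_rot": TCP orientation; "ft_force": force on the tool from outside, world axes, zero at the start; "wrist_torque": the same for the moment, N m; "finger_gap": finger opening in mm; "grip_force": force on a finger pad.
Only numpy, scipy, OpenCV 4.12 (cv2) and the standard library are available. Lean on these libraries where they do the work, as an engineer would, in place of code of your own. Each camera call takes 0.05 s, during which the arm holds its last target. There are 200 camera calls.

## Working session

There is one attempt and no reset: what is moved stays moved. The work goes in short steps, Python scripts to look and compute and a shell command to move; the robot and the scene stay as the last step left them, time stands still between calls to the robot, and variables do not carry over. Pictures are saved under pics/ and viewed, at most 10 in all, crops included, and the job is handed in when it is done.

```bash
ls; mkdir -p pics; python3 - <<'E'
from bench import status, eyes, r
import cv2,json
s=status.sense();print(s['tool_pos'],s['tcp_rot'],s['finger_gap'])
for n in ['scene','top']:
    d=eyes.snapshot(n);cv2.imwrite(f'pics/{n}0.png',d['img'][:,:,::-1]);print(n,d['mtx'].tolist(),d['R'].tolist(),d['t'].tolist())
E
```

```text
pics
[ 144.18739703 -581.85949182  230.23878256] [-1.79895639e+02 -9.40144575e-03  1.39096125e+01] 85.37037638248832
scene [[454.5110670883917, 0.0, 275.880193241962], [0.0, 454.5110670883917, 211.88716810554283], [0.0, 0.0, 1.0]] [[0.41764872634374284, 0.9085549151043316, -0.009874594837768317], [0.6258701639538904, -0.2955473197726198, -0.721760569474082], [-0.6586775229623216, 0.2952621682758925, -0.6920723753548026]] [-215.93935720141826, -218.84659257220366, 1513.8541835202268]
top [[428.1095732488349, 0.0, 281.63598601521966], [0.0, 428.1095732488349, 208.45055694594993], [0.0, 0.0, 1.0]] [[-0.01596387466443828, -0.9998296836651869, -0.009260581389441495], [-0.9898116486723502, 0.01711313407727015, -0.14135077217538547], [0.14148517540089656, 0.00690972532201816, -0.9899162595077181]] [51.1351404823027, 451.06195375403416, 1299.8882149629273]
```

View pics/scene0.png

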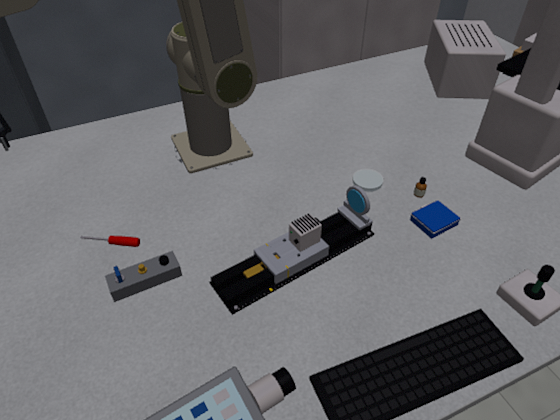

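View pics/top0.png

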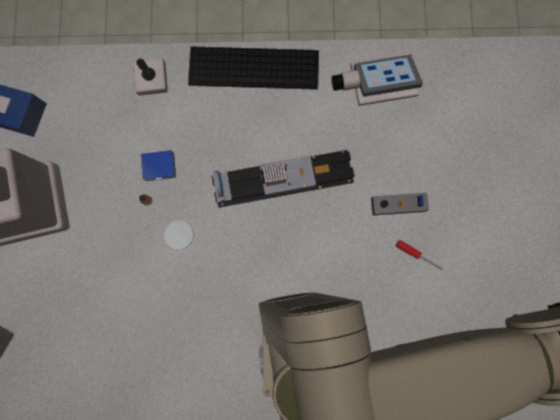

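The scene view shows the rail at about (290,255), lamp (305,232), rack (145,275) with the blue screw at (118,274). In the top view, the screw is at (421,201), lamp (274,174), foot hole near (302,172), keeper (322,169).

```bash
cat > h.py <<'E'
import numpy as np, cv2
from bench import status, eyes, r
from scipy.spatial.transform import Rotation as Ro
def cast(d,uv,z):
    uv=np.atleast_2d(uv).astype(float);R=np.array(d['R']);t=np.array(d['t'])
    c=-R.T@t; v=np.c_[uv,np.ones(len(uv))]@np.linalg.inv(d['mtx']).T@R
    return c+v*((z-c[2])/v[:,2])[:,None]
def tri(d1,p1,d2,p2):
    P=[np.array(d['mtx'])@np.c_[d['R'],d['t']] for d in (d1,d2)]
    X=cv2.triangulatePoints(P[0],P[1],np.array(p1,float).reshape(2,1),np.array(p2,float).reshape(2,1))[:,0]
    return X[:3]/X[3]
def proj(d,X):
    p=np.array(d['mtx'])@(np.array(d['R'])@np.array(X)+np.array(d['t']));return p[:2]/p[2]
def blobs(img,lo,hi,amin=8):
    m=cv2.inRange(cv2.cvtColor(img,cv2.COLOR_RGB2HSV),lo,hi)
    n,l,st,c=cv2.connectedComponentsWithStats(m)
    return [(c[i],st[i][4],cv2.minAreaRect(np.argwhere(l==i)[:,::-1].astype(np.float32))) for i in range(1,n) if st[i][4]>=amin]
def show(name,img,box=None,k=1):
    if box: img=img[box[1]:box[3],box[0]:box[2]]
    cv2.imwrite(f'pics/{name}.png',cv2.resize(img,None,fx=k,fy=k,interpolation=cv2.INTER_CUBIC)[:,:,::-1])
def totool(X):
    "world points -> tool frame shift in cm"
    s=status.sense(); R=Ro.from_euler('xyz',s['tcp_rot'],degrees=True).as_matrix()
    return (np.atleast_2d(X)-s['tool_pos'])@R/10
E
python3 - <<'E'
from h import *
S=eyes.snapshot('scene');T=eyes.snapshot('top');W=eyes.snapshot('wrist')
for n,d in (('S',S),('T',T)):
    for nm,lo,hi in (('blue',(105,150,50),(125,255,255)),('yel',(18,130,80),(35,255,255))):
        for c,a,rc in blobs(d['img'],lo,hi,4): print(n,nm,c.round(1),a,[np.round(x,1) for x in rc])
print('wristcam',(-np.array(W['R']).T@W['t']).round(1),np.round(W['R'],2).tolist(),totool(-np.array(W['R']).T@W['t'])*10, W['mtx'][0][0])
print(cast(T,[[421,201],[384,204]],54).round(),cast(T,[[302,172]],49).round(),cast(T,[[274,174]],109).round())
a=cv2.resize(T['img'][140:220,200:360],None,fx=4.7,fy=4.7,interpolation=2); b=cv2.resize(T['img'][140:220,360:440],None,fx=2,fy=2)
S2=cv2.resize(S['img'][170:315,90:390],None,fx=2.5,fy=2.5,interpolation=2)
a=cv2.resize(a,(400,200));b=cv2.resize(b,(200,200))
im=np.zeros((570,760,3),np.uint8);im[:200,:400]=a;im[:200,410:610]=b;h=min(362,S2.shape[0]);im[205:205+h,:750]=S2[:h,:750]
show('c1',im)
E
```

```text
S blue [435.4 215.9] 788 [array([435.8, 215.6]), array([26.8, 40.2]), np.float64(63.4)]
S blue [434.5 228.9] 111 [array([436.5, 229. ]), array([16., 43.]), np.float64(90.0)]
S blue [116.8 271.3] 40 [array([116.7, 271.1]), array([10.1,  3.8]), np.float64(71.6)]
S blue [198.8 409.5] 147 [array([198.8, 409.6]), array([ 9.4, 15.8]), np.float64(59.0)]
S blue [178.8 418.1] 19 [array([178.5, 417.5]), array([7., 3.]), np.float64(-0.0)]
S blue [210.2 418.5] 8 [array([209.9, 418.8]), array([2.2, 3.6]), np.float64(63.4)]
S yel [276.7 256.6] 9 [array([276.5, 256.5]), array([4.2, 1.4]), np.float64(45.0)]
S yel [253.2 270.1] 148 [array([253.7, 269.9]), array([ 7.6, 20.1]), np.float64(63.4)]
S yel [140.8 266. ] 20 [array([141., 266.]), array([4., 4.]), np.float64(90.0)]
S yel [142.4 270.8] 28 [array([142.5, 270.6]), array([4.7, 8.5]), np.float64(66.8)]
S yel [270.5 289. ] 10 [array([270.5, 289. ]), array([2., 3.]), np.float64(90.0)]
T blue [398.9  62.9] 18 [array([399.,  63.]), array([2., 6.]), np.float64(90.0)]
T blue [371.3  67.3] 18 [array([371.1,  67.5]), array([2.4, 6.3]), np.float64(76.0)]
T 
[... 1120 characters left out ...]
rray([24.4, 29.5]), np.float64(82.9)]
T blue [420.6 200.4] 14 [array([420.5, 200.5]), array([7., 1.]), np.float64(90.0)]
T yel [321.3 168.5] 73 [array([321.2, 168.5]), array([ 6.2, 14.1]), np.float64(81.9)]
T yel [301.2 172. ] 5 [array([301.5, 172. ]), array([4., 1.]), np.float64(90.0)]
T yel [319.5 186.5] 4 [array([319.5, 186.5]), array([1., 1.]), np.float64(90.0)]
T yel [401.6 202.7] 15 [array([401.5, 202.5]), array([5., 3.]), np.float64(90.0)]
wristcam [ 215.6 -564.7  372.6] [[0.24, -0.97, -0.0], [-0.93, -0.23, 0.29], [-0.28, -0.07, -0.96]] [[ 7.35055738e+01  1.35972384e-01 -1.41801511e+02]] 360.5760514378886
[[ 464. -383.   54.]
 [ 457. -270.   54.]] [[563. -22.  49.]] [[544.  64. 109.]]
```

View pics/c1.png

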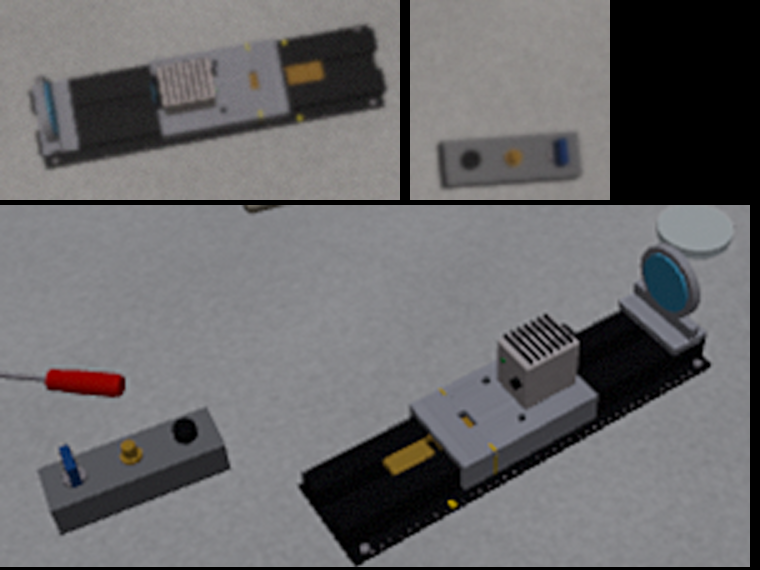

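The crops show the rail yawed about +12°, the foot hole at crop (465,418), the lamp, and the blue screw in the rack's −y slot, with knob and brass screw beside it. Moving the wrist camera over the rack first.

```bash
python3 -m handwheel '{"series": [[[35.8,-17.1,3,0,0,0.18,1],[35.8,-17.1,3,0,0,0.18,1],[35.8,-17.1,3,0,0,0.18,1],[35.8,-17.1,3,0,0,0.18,1],[35.8,-17.1,3,0,0,0.18,1],[35.8,-17.1,3,0,0,0.18,1],[35.8,-17.1,3,0,0,0.18,1],[35.8,-17.1,3,0,0,0.18,1],[35.8,-17.1,3,0,0,0.18,1]]]}'; python3 - <<'E'
from h import *
W=eyes.snapshot('wrist');show('w1',W['img']);np.save('w1.npy',W,allow_pickle=True)
for c,a,rc in blobs(W['img'],(105,130,30),(125,255,255),30): print(c.round(1),a,[np.round(x,1) for x in rc])
E
```

```text
time: 1.38
tool_pos: [450.2, -330.8, 201.2]
tcp_rot: [180.0, 0.0, 3.6]
ft_force: [0.2, -0.7, 0.1]
finger_gap: 85.1
grip_force: 0.0
[335.2 182.7] 571 [array([335.3, 183. ]), array([14.6, 41.9]), np.float64(3.2)]
```

View pics/w1.png

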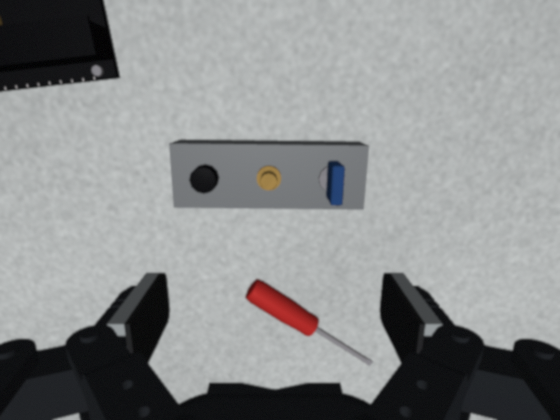

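The wrist view shows the blue wing at (335,183), its long side near-vertical in the image, the rack face spanning (172..367, 143..208). Now above the foot.

```bash
python3 -m handwheel '{"series": [[[13.2,-30.1,-3,0,0,-1.717,1],[13.2,-30.1,-3,0,0,-1.717,1],[13.2,-30.1,-3,0,0,-1.717,1],[13.2,-30.1,-3,0,0,-1.717,1],[13.2,-30.1,-3,0,0,-1.717,1],[13.2,-30.1,-3,0,0,-1.717,1],[13.2,-30.1,-3,0,0,-1.717,1],[13.2,-30.1,-3,0,0,-1.717,1],[13.2,-30.1,-3,0,0,-1.717,1],[13.2,-30.1,-3,0,0,-1.717,1],[13.2,-30.1,-3,0,0,-1.717,1]]]}'; python3 - <<'E'
from h import *
W=eyes.snapshot('wrist');show('w2',W['img']);np.save('w2.npy',W,allow_pickle=True)
for c,a,rc in blobs(W['img'],(15,120,60),(35,255,255),5): print(c.round(1),a,[np.round(x,1) for x in rc])
E
```

```text
time: 2.8
tool_pos: [563.4, -22.5, 231.4]
tcp_rot: [180.0, 0.0, 101.7]
ft_force: [-0.2, 0.0, 0.4]
finger_gap: 85.3
grip_force: 0.0
[275.1 181.7] 132 [array([275. , 181.7]), array([20.2,  6.3]), np.float64(3.2)]
[227.2 180.5] 17 [array([227. , 180.5]), array([1., 8.]), np.float64(90.0)]
[321.5 184. ] 8 [array([321.5, 184. ]), array([7., 0.]), np.float64(180.0)]
[226.6 221. ] 35 [array([226.5, 221. ]), array([4., 7.]), np.float64(90.0)]
[272.3 243.1] 1116 [array([272.3, 243.2]), array([25.6, 43.9]), np.float64(2.0)]
[318.6 224.1] 35 [array([318.5, 224. ]), array([4., 7.]), np.float64(90.0)]
```

View pics/w2.png

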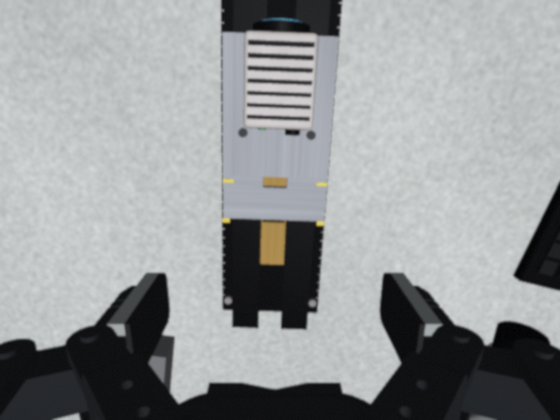

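The wrist view shows the foot hole at (275,182), foot marks (227,180)/(321,184), rail marks (227,221)/(319,224), lamp top spanning (246–316, 30–128).

```bash
cat > m.py <<'E'
from h import *
w1=np.load('w1.npy',allow_pickle=True).item();W=np.load('w2.npy',allow_pickle=True).item()
def ang(a,b): return np.degrees(np.arctan2(*(b-a)[1::-1]))
fm=cast(W,[[227.2,180.5],[321.5,184]],49);print('foot marks',fm.round(1),np.linalg.norm(fm[0]-fm[1]),ang(*fm))
for z in (8,40):
    rm=cast(W,[[226.6,221],[318.6,224.1]],z);print('rail marks',z,rm.mean(0).round(1),np.linalg.norm(rm[0]-rm[1]),ang(*rm))
h=cast(W,[275.1,181.7],49)[0];print('hole',h)
L=cast(W,[[246,30],[316,32],[246,128],[314,129]],109);print('lamp',L.mean(0),ang(L[0],L[1]),ang(L[2],L[3]),np.linalg.norm(L[0]-L[1]))
b=cast(w1,[[335.3,183.0]],62)[0];print('screw',b)
rk=cast(w1,[[172,143],[367,146],[174,208],[365,209]],38);print('rack',rk.mean(0),ang(rk[1],rk[0])-90,ang(rk[3],rk[2])-90,np.linalg.norm(rk[0]-rk[1]),np.linalg.norm(rk[0]-rk[2]))
# second views from fixed cameras (heights)
T=eyes.snapshot('top');S=eyes.snapshot('scene')
print('tri screw T,w1',tri(T,[420.6,200.4],w1,[335.3,183]), 'S,w1',tri(S,[116.8,271.3],w1,[335.3,183]))
print('tri hole S,W',tri(S,[276.7,256.6],W,[275.1,181.7]))
E
python3 m.py
```

```text
foot marks [[520.4 -26.1  49. ]
 [605.8 -11.8  49. ]] 86.53823802103773 9.522393218238468
rail marks 8 [572.  -70.9   8. ] 98.2983240569354 9.6558642948667
rail marks 40 [569.9 -60.4  40. ] 89.68817975982132 9.655864294866696
hole [563.60834025 -18.34535319  49.        ]
lamp [550.20509443  63.9543684  109.        ] 10.201819438975498 10.865818493021427 46.62586993069497
screw [ 465.40111842 -378.32919462   62.        ]
rack [ 461.85070275 -325.8221228    38.        ] 2.7025340612424174 3.2695445218065373 163.3004774796911 56.71745508173636
tri screw T,w1 [ 465.15079073 -378.96093159   62.14651452] S,w1 [ 465.94983551 -379.04796778   66.06665152]
tri hole S,W [564.10097894 -19.24380487  43.03837182]
```

```bash
python3 - <<'E'
from h import *
W=np.load('w2.npy',allow_pickle=True).item();S=eyes.snapshot('scene')
print('lamp tri',tri(S,[305.2,227.6],W,[280.5,79.8]))
y=np.array([-np.sin(np.radians(9.6)),np.cos(np.radians(9.6)),0]);m=np.array([572,-70.9,0])
for z in (28,36): print('keeper end along y rel mark',(cast(W,[[272,265]],z)[0]-m)@y)
print('foot front edge',(cast(W,[[272,214],[272,220]],49)-m)@y)
print('totool lamp',totool([550.2,64,80]))
col=W['img'][200:275,266:280].mean(1).astype(int);print([(200+i,*c) for i,c in enumerate(col)][10:70:2])
E
```

```text
lamp tri [549.61422699  65.22860411  93.71085637]
keeper end along y rel mark -40.148625051430024
keeper end along y rel mark -36.38780593847605
foot front edge [22.15114421 16.21524937]
totool lamp [[ 8.67571706  0.46365654 15.1304167 ]]
[(210, np.int64(172), np.int64(176), np.int64(185)), (212, np.int64(172), np.int64(176), np.int64(185)), (214, np.int64(169), np.int64(173), np.int64(181)), (216, np.int64(166), np.int64(170), np.int64(179)), (218, np.int64(154), np.int64(157), np.int64(165)), (220, np.int64(99), np.int64(94), np.int64(88)), (222, np.int64(124), np.int64(101), np.int64(57)), (224, np.int64(165), np.int64(134), np.int64(76)), (226, np.int64(169), np.int64(138), np.int64(78)), (228, np.int64(169), np.int64(138), np.int64(78)), (230, np.int64(169), np.int64(138), np.int64(78)), (232, np.int64(169), np.int64(138), np.int64(78)), (234, np.int64(170), np.int64(138), np.int64(78)), (236, np.int64(170), np.int64(138), np.int64(78)), (238, np.int64(170), np.int64(138), np.int64(78)), (240, np.int64(170), np.int64(138), np.int64(79)), (242, np.int64(171), np.int64(139), np.int64(79)), (244, np.int64(170), np.int64(139), np.int64(79)), (246, np.int64(171), np.int64(139), np.int64(79)), (248, np.int64(171), np.int64(139), np.int64(79)), (250, np.int64(171), np.int64(139), np.int64(79)), (252, np.int64(171), np.int64(139), np.int64(79)), (254, np.int64(171), np.int64(139), np.int64(79)), (256, np.int64(171), np.int64(139), np.int64(79)), (258, np.int64(171), np.int64(139), np.int64(79)), (260, np.int64(172), np.int64(140), np.int64(79)), (262, np.int64(169), np.int64(138), np.int64(78)), (264, np.int64(120), np.int64(97), np.int64(56)), (266, np.int64(30), np.int64(26), np.int64(22)), (268, np.int64(17), np.int64(17), np.int64(19))]
```

```bash
python3 -m handwheel '{"series": [[[4,0.2,1,0,0,0.035,1],[8.7,0.5,4,0,0,0.035,1],[8.7,0.5,9,0,0,0.035,1],[8.7,0.5,13,0,0,0.035,1],[8.7,0.5,15.5,0,0,0.035,1],[8.7,0.5,16,0,0,0.035,1],[8.7,0.5,16,0,0,0.035,0.3],[8.7,0.5,16,0,0,0.035,0.3],[8.7,0.5,16,0,0,0.035,0.3],[8.7,0.5,16,0,0,0.035,0.3],[8.7,0.5,16,0,0,0.035,0.3]]]}' 40
```

```text
time: 4.38
tool_pos: [549.0, 64.1, 73.2]
tcp_rot: [-179.8, 0.0, 99.9]
ft_force: [-15.7, -3.3, 14.5]
finger_gap: 49.8
grip_force: 46.8
```

```bash
python3 -m handwheel '{"series": [[[-0.3,-0.1,-0.05,0,0,0,0.3],[-1.3,-0.15,-0.1,0,0,0,0.3],[-2.4,-0.15,-0.1,0,0,0,0.3],[-3.5,-0.15,-0.1,0,0,0,0.3],[-4.5,-0.15,-0.1,0,0,0,0.3],[-5.1,-0.15,-0.1,0,0,0,0.3],[-5.27,-0.15,-0.1,0,0,0,0.3],[-5.27,-0.15,-0.1,0,0,0,0.3]]]}'; python3 - <<'E'
from h import *
T=eyes.snapshot('top');S=eyes.snapshot('scene');W=eyes.snapshot('wrist');show('w3',np.vstack([np.hstack([cv2.resize(S['img'][215:305,205:345],(560,360),interpolation=2)]),W['img'][180:420]]))
E
```

```text
time: 5.38
tool_pos: [558.0, 11.0, 73.2]
tcp_rot: [-180.0, 0.1, 99.9]
ft_force: [-5.7, -1.2, 5.3]
finger_gap: 49.4
grip_force: 46.0
```

View pics/w3.png

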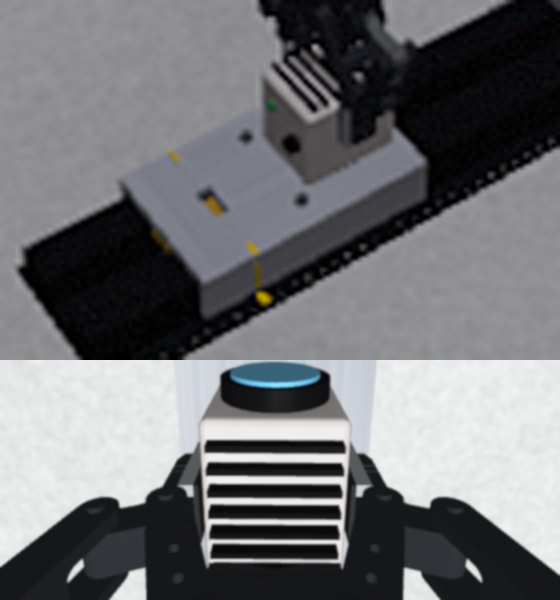

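The carriage is at the mark (foot line meets the rail's yellow dot at crop (258,290)); the hole shows mostly brass at (212,205), so the slot is off. The keeper's end suggests the slot is at about +13.5 mm; I slide there, release and look down through the hole.

```bash
python3 -m handwheel '{"series": [[[0.4,0,0,0,0,0,0.3],[0.9,0,0,0,0,0,0.3],[1.25,0,0,0,0,0,0.3],[1.35,0,0,0,0,0,0.3],[1.35,0,0,0,0,0,0.3],[1.35,0,0,0,0,0,1],[1.35,0,0,0,0,0,1],[1.35,0,0,0,0,0,1],[1.35,0,0,0,0,0,1],[1.35,0,-5,0,0,0,1],[1.35,0,-10,0,0,0,1],[-1,0,-10,0,0,0,1]]]}'
python3 -m handwheel '{"series": [[[-6,0,0,0,0,0,1],[-12,0,3,0,0,0,1],[-13.3,0,6,0,0,0,1],[-13.3,0,6,0,0,0,1],[-13.3,0,6,0,0,0,1],[-13.3,0,6,0,0,0,1]]]}'; python3 - <<'E'
from h import *
W=eyes.snapshot('wrist');np.save('w4.npy',W,allow_pickle=True)
c=-np.array(W['R']).T@W['t'];print(c)
p=proj(W,[569.8,-57.7,49]);print(p);x,y=map(int,p)
show('w4',np.hstack([cv2.resize(W['img'],(400,300)),cv2.resize(W['img'][max(0,y-50):max(0,y-50)+100,x-66:x+66],(396,300),interpolation=2)]));print(max(0,y-50),x-66)
E
```

```text
time: 7.02
tool_pos: [563.1, 3.2, 178.2]
tcp_rot: [179.5, 0.1, 100.1]
ft_force: [0.3, 0.4, -0.1]
finger_gap: 85.2
grip_force: 0.0
time: 7.78
tool_pos: [583.9, -127.7, 114.3]
tcp_rot: [179.9, 0.1, 100.1]
ft_force: [0.6, -0.3, 0.6]
finger_gap: 85.6
grip_force: 0.0
[571.07718847 -55.60374898 256.11570572]
[270.44397103 106.16756065]
56 204
```

View pics/w4.png

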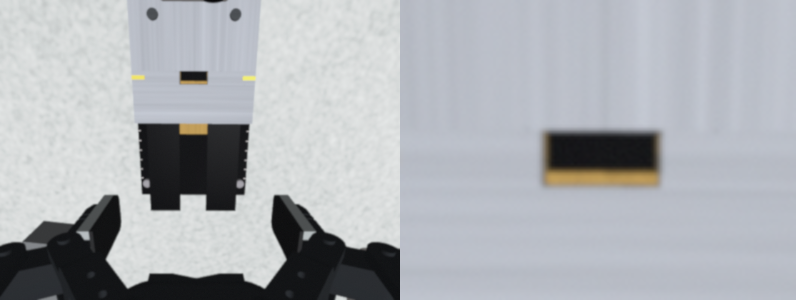

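The crop shows the foot hole at cols 543–660, rows 131–186, with a brass strip at rows 170–186: the keeper's slot sits a few mm farther +y.

```bash
cat > e.py <<'E'
from h import *
W=np.load('w4.npy',allow_pickle=True).item()
hsv=cv2.cvtColor(W['img'],cv2.COLOR_RGB2HSV)
for c in (262,270,278): print(c,W['img'][96:122,c].sum(1).tolist(),hsv[96:122,c,1].tolist())
print(W['img'][107,236:300].sum(1).tolist())
fm=blobs(W['img'],(22,100,120),(35,255,255),5)
print([(c.round(1),a) for c,a,_ in fm])
a=np.radians(9.6);y=np.array([-np.sin(a),np.cos(a),0])
u=204+(543+660)/6
p=cast(W,[[u,99.7],[u,118]],49);e=cast(W,[u,112.7],36)[0];f=cast(W,[u,99.7],36)[0]
print(p,p.mean(0),'len',(p[0]-p[1])@y,'slot -y edge rel hole centre',(e-p.mean(0))@y,'+y sight limit',(f-p.mean(0))@y)
E
python3 e.py
```

```text
262 [580, 572, 535, 420, 250, 113, 68, 66, 69, 70, 65, 60, 63, 68, 63, 101, 202, 323, 397, 424, 427, 444, 496, 544, 563, 568] [16, 17, 17, 16, 18, 26, 41, 32, 31, 31, 22, 35, 33, 21, 23, 72, 126, 134, 136, 134, 120, 71, 11, 11, 17, 17]
270 [570, 566, 528, 415, 251, 116, 72, 67, 68, 68, 69, 71, 73, 73, 71, 104, 202, 330, 407, 434, 437, 452, 498, 544, 562, 568] [18, 17, 17, 18, 18, 25, 29, 32, 41, 21, 21, 20, 29, 10, 11, 70, 130, 133, 135, 134, 120, 71, 12, 11, 18, 18]
278 [579, 575, 541, 433, 267, 122, 75, 71, 68, 71, 73, 62, 66, 71, 71, 94, 181, 298, 383, 421, 422, 434, 485, 541, 560, 567] [18, 17, 16, 17, 19, 24, 38, 20, 21, 20, 29, 23, 32, 20, 20, 64, 123, 133, 134, 134, 123, 73, 12, 14, 17, 18]
[571, 571, 570, 569, 570, 570, 572, 569, 569, 572, 572, 569, 569, 558, 514, 427, 314, 194, 107, 73, 63, 66, 65, 67, 69, 67, 60, 65, 66, 68, 73, 69, 70, 70, 71, 71, 72, 67, 73, 63, 69, 70, 62, 71, 70, 65, 66, 66, 68, 67, 71, 73, 128, 238, 378, 490, 554, 570, 574, 573, 574, 572, 573, 571]
[(array([192.9, 108. ]), np.int32(82)), (array([348., 109.]), np.int32(81))]
[[641.73106709 -41.51793046  49.        ]
 [644.4246905  -50.93486779  49.        ]] [643.07787879 -46.22639913  49.        ] len 9.73427508366985 slot -y edge rel hole centre -2.3197799655763824 +y sight limit 4.999305847010417
```

```bash
python3 -m handwheel '{"series": [[[-22.7,-16.1,-2.5,0,0,1.695,0.4],[-22.7,-16.1,-2.5,0,0,1.695,0.4],[-22.7,-16.1,-2.5,0,0,1.695,0.4],[-22.7,-16.1,-2.5,0,0,1.695,0.4],[-22.7,-16.1,-2.5,0,0,1.695,0.4],[-22.7,-16.1,-2.5,0,0,1.695,0.4],[-22.7,-16.1,-2.5,0,0,1.695,0.4],[-22.7,-16.1,-2.5,0,0,1.695,0.4],[-22.7,-16.1,-2.5,0,0,1.695,0.4],[-22.7,-16.1,-2.5,0,0,1.695,0.4],[-22.7,-16.1,-2.5,0,0,1.695,0.4]]]}'; sed -i 's#^u=.*#u=271.1#' e.py; python3 e.py|tail -2; python3 - <<'E'
from h import *
W=eyes.snapshot('wrist');w1=np.load('w1.npy',allow_pickle=True).item()
def top(d): # wing blob
    return [b for b in blobs(d['img'],(105,130,30),(125,255,255),30)]
for c,a,rc in top(W): print(c,a,rc, cast(W,c,62),tri(W,c,w1,[335.2,182.7]))
print(totool([465.2,-379,44]))
show('w5',W['img'])
E
```

```text
time: 9.2
tool_pos: [464.0, -379.8, 138.0]
tcp_rot: [180.0, -0.0, 3.1]
ft_force: [-0.8, -0.0, 0.2]
finger_gap: 34.0
grip_force: 0.0
[[569.57124462 -54.27861111  49.        ]
 [571.24187934 -63.86810755  49.        ]] [570.40656198 -59.07335933  49.        ] len 9.733815150075804 slot -y edge rel hole centre -2.354084136765198 +y sight limit 4.96468106672771
[272.92 219.74] 700 ((272.5, 219.5), (53.0, 13.0), 90.0) [[ 466.17206238 -378.75755277   62.        ]] [ 464.96038245 -378.84055062   58.45443311]
[[ 0.13787418 -0.0810267   9.37509954]]
```

```bash
python3 -m handwheel '{"series": [[[0.14,-0.08,4,0,0,0,0.4],[0.14,-0.08,7.5,0,0,0,0.4],[0.14,-0.08,9,0,0,0,0.4],[0.14,-0.08,9.4,0,0,0,0.4],[0.14,-0.08,9.4,0,0,0,0.02],[0.14,-0.08,9.4,0,0,0,0.02],[0.14,-0.08,9.4,0,0,0,0.02],[0.14,-0.08,9.4,0,0,0,0.02],[0.14,-0.08,9.4,0,0,0,0.02]]]}' 50
```

```text
time: 10.38
tool_pos: [465.8, -379.9, 45.0]
tcp_rot: [179.9, -0.1, 2.9]
ft_force: [0.4, 0.7, 6.5]
finger_gap: 9.4
grip_force: 51.1
```

```bash
python3 -m handwheel '{"series": [[[0,0,-2,0,0,0,0.02],[0,0,-5,0,0,0,0.02],[0,0,-9.5,0,0,0,0.02],[2,-6,-10,0,0,-0.117,0.02],[4,-12,-10,0,0,-0.117,0.02],[6,-18,-10,0,0,-0.117,0.02],[7,-24,-10,0,0,-0.117,0.02],[8.1,-29,-8,0,0,-0.117,0.02],[8.1,-31.3,-6.5,0,0,-0.117,0.02],[8.1,-31.3,-6.5,0,0,-0.117,0.02],[8.1,-31.3,-6.5,0,0,-0.117,0.02],[8.1,-31.3,-6.5,0,0,-0.117,0.02]]]}'; python3 - <<'E'
from h import *
W=eyes.snapshot('wrist');np.save('w5.npy',W,allow_pickle=True)
s=status.sense();print(s['tool_pos'],s['tcp_rot'],s['finger_gap'],s['ft_force'])
for c,a,rc in blobs(W['img'],(105,130,30),(125,255,255),30): print('blue',c,a,rc)
p=proj(W,[570.4,-59.1,49]);print(p);x,y=map(int,p);x0,y0=x-50,y-40
print([(c.round(1),a) for c,a,_ in blobs(W['img'],(15,100,60),(38,255,255),5)],x0,y0)
show('w5',np.hstack([cv2.resize(W['img'],(400,300)),cv2.resize(W['img'][y0:y0+80,x0:x0+100],(375,300),interpolation=2)]))
E
```

```text
time: 11.88
tool_pos: [530.9, -63.7, 109.6]
tcp_rot: [179.9, -0.1, 9.5]
ft_force: [0.2, 0.1, -0.4]
finger_gap: 8.7
grip_force: 50.3
[530.78103459 -63.66007186 109.35741675] [ 1.79958028e+02 -8.34516988e-02  9.47080205e+00] 9.51776607218413 [ 0.62040291  0.23828271 -0.04015729]
blue [274.18865598 296.37361282] 2433 ((274.0, 296.0), (96.0, 28.0), 90.0)
[277.74978855 165.24580907]
[(array([294.1,  72. ]), np.int32(50)), (array([277.5,  84.2]), np.int32(80)), (array([349.9, 162.2]), np.int32(662)), (array([280.8, 167.7]), np.int32(199)), (array([277.5, 234.1]), np.int32(37))] 227 125
```

View pics/w5.png

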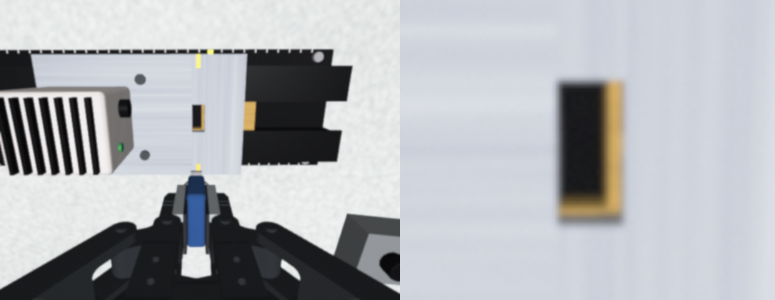

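The view shows the screw held upright (wing at (274,296)) and the foot hole at image cols 269–287, rows 146–184, with brass from col 281 on its −y side.

```bash
python3 - <<'E'
from h import *
W=np.load('w5.npy',allow_pickle=True).item();s=status.sense();t=s['tool_pos']
R=Ro.from_euler('xyz',s['tcp_rot'],degrees=True).as_matrix()
a=np.radians(9.6);y=np.array([-np.sin(a),np.cos(a),0])
h=cast(W,[[269.4,165],[286.7,165]],49);c=cast(W,[[278.05,165.1]],49)[0];e=cast(W,[281.1,165],36)[0]
print('hole',c,'len',(h[0]-h[1])@y,'slot -y edge rel centre',(e-c)@y)
print('hole in tool cm',totool(c))
for dz in (-25,0): print('tool axis at',dz,proj(W,t+R@[0,0,dz]))
b=cv2.inRange(cv2.cvtColor(W['img'],cv2.COLOR_RGB2HSV),(105,130,30),(125,255,255))
for r_ in range(250,345,10):
    q=np.flatnonzero(b[r_]);print(r_,q.min() if len(q) else 0,q.max() if len(q) else 0,end='; ')
E
```

```text
hole [570.50953487 -59.2534748   49.        ] len 9.773237397206904 slot -y edge rel centre -1.9649003740896724
hole in tool cm [[3.98241143 0.21463339 6.04170734]]
tool axis at -25 [274.09816371 310.42892786]
tool axis at 0 [274.16728604 278.81399886]
250 265 283; 260 263 286; 270 261 287; 280 261 288; 290 261 287; 300 262 287; 310 262 286; 320 262 286; 330 262 286; 340 262 286;
```

```bash
python3 -m handwheel '{"series": [[[2,0.21,0,0,0,0,0.02],[3.98,0.21,0,0,0,0,0.02],[3.98,0.21,1,0,0,0,0.02],[3.98,0.21,1.9,0,0,0,0.02],[3.98,0.21,2.2,0,0,0,0.02],[3.98,0.21,2.4,0,0,0,0.02],[3.98,0.21,2.6,0,0,0,0.02],[3.98,0.21,2.7,0,0,0,0.02]]]}'
python3 -m handwheel '{"series": [[[0,0,0.1,0,0,0,0.02],[0,0,0.2,0,0,0,0.02],[0,0,0.3,0,0,0,0.02],[0,0,0.4,0,0,0,0.02],[0,0,0.5,0,0,0,0.02],[0,0,0.6,0,0,0,0.02]]]}'
```

```text
time: 12.92
tool_pos: [569.8, -57.9, 81.4]
tcp_rot: [180.0, -0.0, 9.6]
ft_force: [0.7, -0.4, -0.1]
finger_gap: 8.9
grip_force: 50.3
time: 13.68
tool_pos: [569.8, -58.0, 75.3]
tcp_rot: [180.0, -0.0, 9.6]
ft_force: [-0.5, -0.3, 0.4]
finger_gap: 9.1
grip_force: 50.3
```

```bash
python3 -m handwheel '{"series": [[[0,0,0,0,0,0,0.02],[0,0,0,0,0,0,0.02]]]}'; python3 - <<'E'
from h import *
s=status.sense();print(s['tool_pos'],s['ft_force'])
S=eyes.snapshot('scene');T=eyes.snapshot('top');s=status.sense();print(s['tool_pos'],s['ft_force'])
E
```

```text
time: 13.92
tool_pos: [569.7, -58.0, 75.2]
tcp_rot: [180.0, 0.0, 9.6]
ft_force: [0.4, -1.3, -1.1]
finger_gap: 9.0
grip_force: 50.2
[569.73389653 -57.97592226  75.24422875] [ 0.37489102 -1.28392261 -1.1074184 ]
[569.69815646 -57.98544406  75.22042057] [ 0.26376356 -1.36279697 -1.54374451]
```

```bash
python3 -m handwheel '{"series": [[[0,-0.06,0,0,0,0,0.02],[0,-0.12,0,0,0,0,0.02],[0,-0.18,0,0,0,0,0.02],[0,-0.25,0,0,0,0,0.02],[0,-0.25,0,0,0,0,0.02]]]}'; python3 -m handwheel '{"series": [[[0,0.05,0,0,0,0,0.02],[0,0.09,0,0,0,0,0.02],[0,0.09,0.1,0,0,0,0.02],[0,0.09,0.2,0,0,0,0.02],[0,0.09,0.3,0,0,0,0.02],[0,0.09,0.4,0,0,0,0.02],[0,0.09,0.45,0,0,0,0.02]]]}'
```

```text
time: 14.65
tool_pos: [569.3, -55.3, 75.2]
tcp_rot: [-180.0, 0.0, 9.6]
ft_force: [0.9, -1.3, -2.6]
finger_gap: 9.0
grip_force: 50.0
time: 15.52
tool_pos: [569.4, -56.3, 70.7]
tcp_rot: [-180.0, 0.0, 9.6]
ft_force: [0.3, -0.3, 0.0]
finger_gap: 9.1
grip_force: 50.3
```

```bash
python3 -m handwheel '{"series": [[[0,0,0.08,0,0,0,0.02],[0,0,0.16,0,0,0,0.02],[0,0,0.24,0,0,0,0.02],[0,0,0.32,0,0,0,0.02],[0,0,0.4,0,0,0,0.02],[0,0,0.4,0,0,0,0.02]]]}'; python3 -m handwheel '{"series": [[[0,0,0.08,0,0,0,0.02],[0,0,0.16,0,0,0,0.02],[0,0,0.24,0,0,0,0.02],[0,0,0.32,0,0,0,0.02],[0,0,0.32,0,0,0,0.02]]]}'
```

```text
time: 16.27
tool_pos: [569.4, -56.3, 66.7]
tcp_rot: [-180.0, 0.0, 9.6]
ft_force: [-0.7, -0.1, -0.6]
finger_gap: 9.5
grip_force: 50.3
time: 16.9
tool_pos: [569.4, -56.3, 63.5]
tcp_rot: [-180.0, 0.0, 9.6]
ft_force: [-0.1, 0.1, -0.9]
finger_gap: 9.4
grip_force: 50.3
```

```bash
python3 -m handwheel '{"series": [[[0,0,0.1,0,0,0,0.02],[0,0,0.2,0,0,0,0.02],[0,0,0.3,0,0,0,0.02],[0,0,0.4,0,0,0,0.02],[0,0,0.5,0,0,0,0.02],[0,0,0.55,0,0,0,0.02],[0,0,0.55,0,0,0,0.02]]]}'; python3 -m handwheel '{"series": [[[0,0,0.05,0,0,0,0.02],[0,0,0.1,0,0,0,0.02],[0,0,0.15,0,0,0,0.02],[0,0,0.2,0,0,0,0.02],[0,0,0.2,0,0,0,0.02]]]}'
```

```text
time: 17.77
tool_pos: [569.5, -56.3, 58.0]
tcp_rot: [-180.0, 0.0, 9.6]
ft_force: [0.2, -0.3, -0.1]
finger_gap: 9.5
grip_force: 50.3
time: 18.4
tool_pos: [569.5, -56.3, 56.1]
tcp_rot: [180.0, 0.0, 9.6]
ft_force: [-0.5, -0.1, 0.1]
finger_gap: 9.2
grip_force: 50.3
```

```bash
python3 -m handwheel '{"series": [[[0,0,0.03,0,0,0,0.02],[0,0,0.06,0,0,0,0.02],[0,0,0.09,0,0,0,0.02],[0,0,0.09,0,0,0,0.02]]]}'; python3 -m handwheel '{"series": [[[0,0,0.02,0,0,0,0.02],[0,0,0.04,0,0,0,0.02],[0,0,0.06,0,0,0,0.02],[0,0,0.06,0,0,0,0.02]]]}'
```

```text
time: 18.9
tool_pos: [569.6, -56.4, 56.0]
tcp_rot: [180.0, -0.0, 9.6]
ft_force: [-4.8, 1.3, 6.8]
finger_gap: 9.2
grip_force: 51.4
time: 19.4
tool_pos: [569.6, -56.4, 55.9]
tcp_rot: [180.0, -0.0, 9.6]
ft_force: [-7.0, 1.5, 12.0]
finger_gap: 9.1
grip_force: 52.1
```

```bash
python3 -m handwheel '{"series": [[[0,0,-0.05,0,0,-0.15,0.02],[0,0,-0.05,0,0,-0.3,0.02],[0,0,-0.05,0,0,-0.45,0.02]]]}'; python3 -m handwheel '{"series": [[[0,0,0,0,0,-0.16,0.02],[0,0,0,0,0,-0.32,0.02],[0,0,0,0,0,-0.48,0.02],[0,0,0,0,0,-0.64,0.02],[0,0,0,0,0,-0.8,0.02],[0,0,0,0,0,-0.96,0.02],[0,0,0,0,0,-1.12,0.02],[0,0,0,0,0,-1.12,0.02],[0,0,0,0,0,-1.12,0.02]]]}'
```

```text
time: 19.77
tool_pos: [570.3, -56.5, 56.0]
tcp_rot: [179.9, -0.1, 35.6]
ft_force: [-0.3, 1.1, 4.1]
finger_gap: 9.1
grip_force: 51.0
time: 20.9
tool_pos: [570.2, -56.3, 56.0]
tcp_rot: [179.9, 0.0, 99.5]
ft_force: [-0.8, 0.8, 4.8]
finger_gap: 8.7
grip_force: 51.1
```

```bash
python3 -m handwheel '{"series": [[[0,0,0,0,0,0,0.4],[0,0,0,0,0,0,0.4],[0,0,0,0,0,0,0.4],[0,0,-1.5,0,0,0,0.4],[0,0,-4,0,0,0,0.4],[0,0,-8,0,0,0,0.4],[-4,0,-10,0,0,0,0.4],[-8,0,-10,0,0,0,0.4],[-8,0,-10,0,0,0,0.4]]]}'; python3 - <<'E'
from h import *
W=eyes.snapshot('wrist');S=eyes.snapshot('scene');T=eyes.snapshot('top')
for c,a,rc in blobs(W['img'],(105,130,30),(125,255,255),30): print(c,a,rc,cast(W,c,75))
show('w6',np.vstack([np.hstack([cv2.resize(W['img'],(400,300)),cv2.resize(S['img'][215:305,205:325],(400,300),interpolation=2)]),np.hstack([cv2.resize(S['img'],(400,300)),cv2.resize(T['img'],(400,300))])]))
E
```

```text
time: 22.02
tool_pos: [583.4, -138.0, 156.8]
tcp_rot: [179.9, 0.1, 99.3]
ft_force: [0.3, 0.1, 0.2]
finger_gap: 34.4
grip_force: 0.0
[274.33756345  86.2677665 ] 788 ((274.0, 86.5), (55.0, 14.0), 90.0) [[570.44297811 -56.56911121  75.        ]]
```

View pics/w6.png

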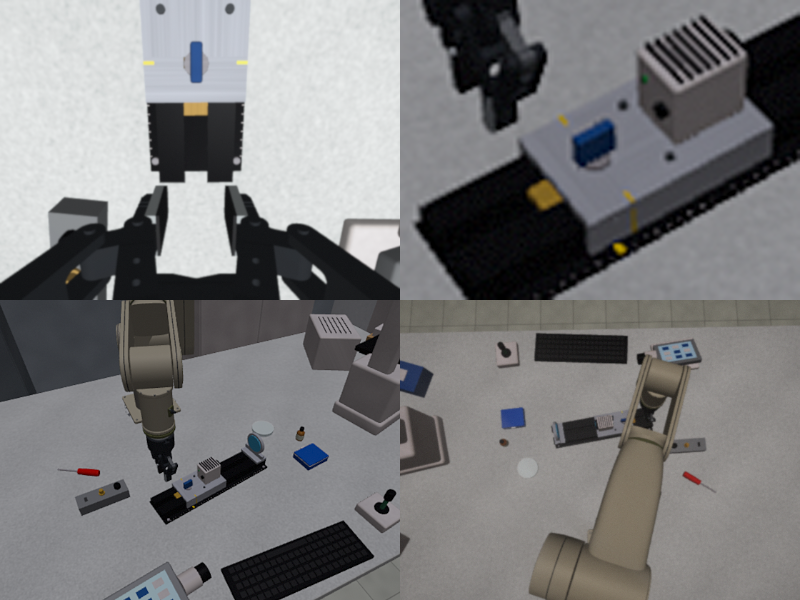

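The view shows the screw's collar seated on the foot at (195,62), the wing turned along the rail, the fingers clear, and the rest of the bench undisturbed.

```bash
python3 -c "
from bench import r
print(r.hand_in())"
```

```text
the job is handed in; nothing more can be done
None
```

The job is handed in at about 22 s. The lamp went to the yellow mark, then about 16 mm past it to meet the keeper's slot. The screw went in with almost no resistance, its collar is flush on the foot, and it is turned a quarter and released; nothing else on the bench looked moved.

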